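# Key the knurled collar onto the leak-test port and hold it home

### The arm

A 6-joint arm with a two-finger parallel gripper is mounted at the origin on a cart in front of the work surface, level with it; the furniture and walls round the work are solid. World frame = base frame: x ahead of the robot, y to its left, z up, the work surface at z = 0. Lengths are in m, angles in rad, forces in N, time in s.
With the tool pointing down it reaches from about 0.25 to 0.725 m from the base axis. Payload 4 kg.
Tool frame: the origin (TCP) lies midway between the tips of the shut fingers; the grasp point (between the pads) lies bot.pinch_z behind it (bot.pinch_z is the distance from the TCP to the grasp point, in m); z points along the fingers, y is the line along which they close (so a half turn about z gives the same grasp; the last joint's range is limited). The gripper opens to 85 mm and grips with 20 to 120 N. Pads are 22 mm wide; open, the fingers measure 114 mm over their backs; the gripper's body (76 mm by 85 mm) begins 54 mm behind the grasp point. The pads swing forward as they close: fully open they stand 13 mm farther back than shut.
Start: joints at [1.146, 0.241, 0.005, 1.335, 0, 1.571], TCP at [0.206, 0.456, 0.231] pointing down, gripper open.
Joint ranges: [-2.72, 2.72], [-1.05, 1.87], [-1.09, 1.28], [-1.99, 2.15], [-1.42, 1.44], [-3.14, 3.14]. Speed limits (rad/s): [2.79, 2.79, 3.14, 3.14, 3.14, 3.14].

### API

Orientations are given as a unit quaternion [x, y, z, w].
In Python, from workcell import bot, imaging gives the robot as it stands (bot), with the cameras (imaging).
- The arm moves only by the tool advance, called as name(argument=value, ...) on one line, values as JSON. Schema: {"type":"object","properties":{"rows":{"type":"array","items":{"type":"array","prefixItems":[{"type":"array","items":{"type":"number"},"minItems":3,"maxItems":3},{"type":"array","items":{"type":"number"},"minItems":3,"maxItems":3},{"type":"number"}],"minItems":3,"maxItems":3},"minItems":1,"maxItems":10},"only":{"type":"string"},"quiet":{"type":"boolean"},"lines":{"type":"string"}},"required":["rows"],"additionalProperties":false}. rows is a list of rows, 1 to 10 of them, each written [[rx, ry, rz], [dx, dy, dz], opening]: a rotation vector rx, ry, rz in rad, then dx, dy, dz in m, then the finger opening in m; each row is the pose to reach, as a shift and turn from the pose commanded when the call began, along the tool's axes at that moment; what a row does not reach only later rows make up. A row lasts 1/8 s, in which the tool goes at most 0.0625 m and 0.188 rad, less where a joint would pass 70% of its speed; a pose out of reach is approached as far as the arm can. The fingers move at their own pace and stop on an object; the grip force is fixed at half the most. Time passes only in rows, so rows that do not move let the fingers close. The tool returns the time, the measured TCP pose, the force, the opening and the grip force at its end. only (a regular expression) keeps the lines of the reply that match it, lines (a string "A,B") keeps lines A to B, and quiet returns only ok. Input that does not fit is refused with a message, and nothing moves.
- bot.get_obs(): the state, without advancing time (a new reading comes with each control period).
- imaging.camera(name): name is "side" or "top" or "wrist"; returns the picture (480x640x3 uint8, red, green, blue); there is no depth.
- imaging.calibration(name): a dict with "mtx" (3x3 intrinsics, pixels), "k1" (the pictures are not rectified: a ray, as slopes to the right and down, at radius r is drawn at 1 + k1 r^2 times it, then the intrinsics apply), "R" (3x3) and "t" (3): a world point X has camera coordinates R X + t. Camera axes: x right, y down, z forward; pixel columns grow to the right and rows downward; lengths in m; the calibration is good to about 2 mm. A picture is of the moment at which its call begins: read the wrist's pose just before it. calibration takes no time and is no camera call; for the wrist camera it gives the pose at the moment of the call.
- bot.job_done(): hands the job in; it is judged then, once.
The state is a dict: "clock": time; "joint_pos": joint angles; "joint_vel": joint speeds; "tau": joint torques, N m; "eef_pos": TCP position; "tool_rot": TCP orientation; "ft_force": force on the tool from outside, world axes, zero at the start; "ft_torque": the same for the moment, N m; "grip_width": finger opening in m; "grasp_force": force on a finger pad.
Only numpy, scipy, OpenCV 4.12 (cv2) and the standard library are available. Lean on these libraries where they do the work, as an engineer would, in place of code of your own. Each camera call takes 0.05 s, during which the arm holds its last target. There are 200 camera calls.

### The job

Pick up the knurled metal collar and set it over the spigot of the leak-test port, then turn it until the keyways hidden inside it drop over the spigot's pins. Push it fully home against the spring, down on the flange, and finish while still holding it pushed home. Leave the glaze jar that stands near the front edge undisturbed.

Things in the scene. Friction and masses are not known exactly. Their poses are not given: they have to be found in the camera images.
- collar: Loose knurled aluminium collar: round cap, 54 mm diameter, 39 mm high, 0.18 kg, closed on top, standing open side down on the bench. Origin: centre of its underside, z up. The lowest 18 mm of the bore is 34 mm wide with three keyways, 9 mm wide, 18 mm deep, open below, at 0, 120 and 240 degrees from its own x axis; hidden from above. Any keyway takes any pin.
- collar_top (a point): Centre of the collar's closed top, 39 mm above its underside. Above the keyways the bore is 45 mm wide, up to the cap's inner face 34 mm above the underside. The collar may be gripped anywhere on its outside.
- port: Leak-test port fixed to the bench: dark steel flange, 90 mm diameter, 12 mm thick, with a hose nipple on its own -x side (to 65 mm from the axis); upright in its middle a bright spigot, 31 mm diameter, its top a cone narrowing to 21 mm between 37 and 44 mm above the bench. Origin: on the spigot's axis at the bench top, z up. Collar fully home: its underside 12 mm above this.
- pin_tops (a point): Point on the spigot's axis level with the tops of its three pins, 26 mm above the bench. The pins, 6 mm thick, stick out level to 21.5 mm from the axis, 120 degrees apart. Their angle differs every time and is tied to no listed frame: turn the collar, at most 120 degrees either way, to find them. Until keyed, the collar's underside sits here.
- plunger (a joint): Sprung seal plunger, 16 mm in diameter, on top of the spigot, its face 57 mm above the bench when free. Value: metres pressed down, 0 when free; collar on the pins 0, collar fully home 0.011. The spring starts at 2.4 N and pushes up with 800 N/m, about 11 N at home, so a collar that is let go rises again.
- jar: Loose white plastic glaze jar with a blue ribbed cap, 57 mm diameter, 74 mm high, standing near the front edge of the bench; origin at the centre of its underside. Leave alone.

How it is judged:
By the outcome, as a careful person would: the job done as asked, in the order asked, and still so for the second after the job is handed in, while the arm keeps its last pose, push and grip.
It also fails if it takes over 72 s, if anything falls off the work surface, if the arm or the gripper's body presses on something with over 40 N, if the wrist force passes 120 N, or if a joint passes its speed limit or range.

## Working session

There is one attempt and no reset: what is moved stays moved. The work goes in short steps, Python scripts to look and compute and a tool call to move; the robot and the scene stay as the last step left them, time stands still between calls to the robot, and variables do not carry over. Pictures are saved under pics/ and viewed, at most 10 in all, crops included, and the job is handed in when it is done.

```bash
ls; mkdir -p pics
```

Run:
```python
from workcell import bot, imaging
import cv2,numpy as np
o=bot.get_obs();print(o['clock'],o['eef_pos'],o['tool_rot'],o['ft_force'],o['grip_width'],bot.pinch_z)
for n in('top','side'):
    im=imaging.camera(n);cv2.imwrite(f'pics/{n}0.png',im[...,::-1]);c=imaging.calibration(n);print(n,c)
```

```text
pics
workcell.py
0.0 [0.20581443 0.45496121 0.23040212] [ 2.10834330e-01  9.77521234e-01 -1.03494207e-03 -2.26811403e-04] [-0.21368544  0.22418533 -0.2438103 ] 0.08562810028619065 0.0187
top {'mtx': array([[447.39265169,   0.        , 319.98282475],
       [  0.        , 447.39265169, 238.75393909],
       [  0.        ,   0.        ,   1.        ]]), 'k1': -0.10444839064085312, 'R': array([[-0.00764614, -0.99989447, -0.01235223],
       [-0.99523115,  0.00881057, -0.09714592],
       [ 0.0972445 ,  0.01155053, -0.9951935 ]]), 't': array([0.09972921, 0.51594987, 0.87062497])}
side {'mtx': array([[527.14913114,   0.        , 314.20244426],
       [  0.        , 527.14913114, 238.70009656],
       [  0.        ,   0.        ,   1.        ]]), 'k1': -0.01583351116565023, 'R': array([[ 0.9471562 ,  0.32071674,  0.00599181],
       [ 0.28633748, -0.83691093, -0.46646644],
       [-0.14458898,  0.44353226, -0.8845186 ]]), 't': array([-0.48573126, -0.03753946,  0.93190737])}
```

View pics/top0.png

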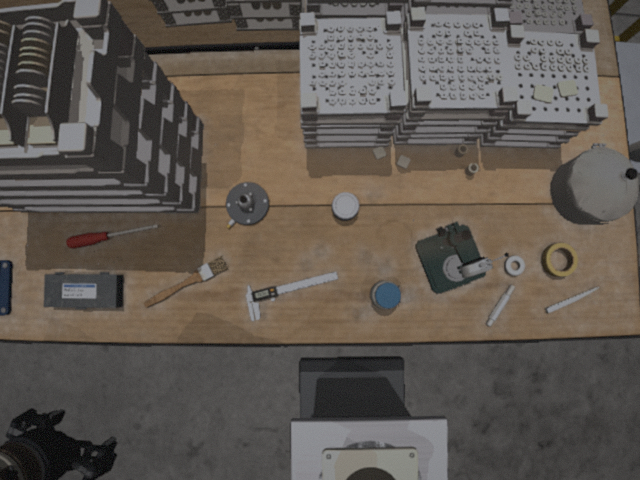

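View pics/side0.png

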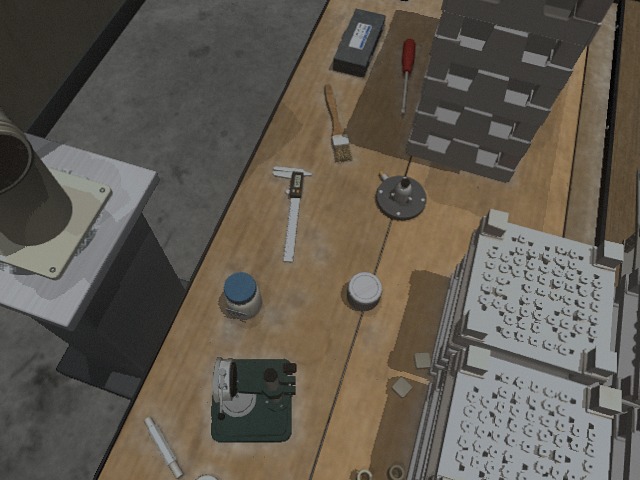

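Top view: collar at (345,206), port flange at (247,203) with the nipple towards (232,224), and jar at (386,294). Side view: collar at (365,288) and port at (401,197).

Create h.py:
```python
import cv2,numpy as np
from workcell import bot, imaging
def ray(c,uv):
    K=c['mtx'];d=np.array([(uv[0]-K[0,2])/K[0,0],(uv[1]-K[1,2])/K[1,1]]);s=d.copy()
    for _ in range(20): s=d/(1+c['k1']*(s@s))
    return -c['R'].T@c['t'], c['R'].T@np.array([s[0],s[1],1])
def onz(c,uv,z):
    o,d=ray(c,uv);return o+d*(z-o[2])/d[2]
def blob(m,near):
    n,l,s,ce=cv2.connectedComponentsWithStats(m.astype(np.uint8)*255)
    i=1+np.argmin(np.where(s[1:,4]>60,np.hypot(*(ce[1:]-near).T),1e9))
    cn=max(cv2.findContours((l==i).astype(np.uint8),0,1)[0],key=cv2.contourArea)
    return cn,s[i]
def circ(c,cn,z):   # centre/radius of contour cast on plane z
    p=np.array([onz(c,q[0],z)[:2] for q in cv2.convexHull(cn)],np.float32)
    A=np.c_[2*p,np.ones(len(p))];x=np.linalg.lstsq(A,(p**2).sum(1),rcond=None)[0]
    return x[:2],np.sqrt(x[2]+x[:2]@x[:2])
```

Run:
```python
from h import *
T=None
for n,pc,pp in(('top',(345,206),(247,203)),('side',(365,288),(401,197))):
    im=cv2.imread(f'pics/{n}0.png');c=imaging.calibration(n)
    hsv=cv2.cvtColor(im,cv2.COLOR_BGR2HSV).astype(int)
    for nm,m,p,z in(('collar',(hsv[...,1]<45)&(hsv[...,2]>90),pc,.039),('flange',(hsv[...,1]<60)&(hsv[...,2]<100),pp,.012)):
        cn,s=blob(m,p);print(n,nm,s,circ(c,cn,z), cv2.fitEllipse(cn))
        print('  hsv',[tuple(hsv[int(p[1]),int(p[0])+k]) for k in(-24,-16,-8,0,8,16,24)])
    if n=='top':
        x,y=386,294
        print('jar',onz(c,(x,y),.074))
cr=[cv2.resize(cv2.imread(f'pics/{n}0.png')[y-50:y+50,x-50:x+50],None,fx=4,fy=4,interpolation=cv2.INTER_CUBIC) for n,x,y in(('top',247,203),('side',401,197))]
cv2.imwrite('pics/c.png',np.hstack(cr))
```

```text
top collar [332 192  28  27 575] (array([0.58280185, 0.044345  ]), np.float64(0.026891134024854366)) ((345.255126953125, 204.8550262451172), (25.9124755859375, 26.51258087158203), 90.42521667480469)
  hsv [(np.int64(17), np.int64(87), np.int64(108)), (np.int64(16), np.int64(93), np.int64(99)), (np.int64(110), np.int64(5), np.int64(148)), (np.int64(110), np.int64(10), np.int64(150)), (np.int64(120), np.int64(8), np.int64(151)), (np.int64(17), np.int64(92), np.int64(100)), (np.int64(16), np.int64(87), np.int64(109))]
top flange [ 226  182   43   44 1373] (array([0.59130242, 0.247664  ]), np.float64(0.04589028401333488)) ((246.69480895996094, 203.71620178222656), (41.01362609863281, 43.80166244506836), 48.58076095581055)
  hsv [(np.int64(15), np.int64(95), np.int64(143)), (np.int64(120), np.int64(3), np.int64(76)), (np.int64(165), np.int64(5), np.int64(101)), (np.int64(30), np.int64(6), np.int64(90)), (np.int64(126), np.int64(18), np.int64(71)), (np.int64(110), np.int64(9), np.int64(83)), (np.int64(15), np.int64(94), np.int64(139))]
jar [ 0.40678939 -0.02817244  0.074     ]
side collar 
[... 335 characters left out ...]
(np.int64(120), np.int64(3), np.int64(150)), (np.int64(105), np.int64(7), np.int64(152)), (np.int64(0), np.int64(2), np.int64(131)), (np.int64(17), np.int64(105), np.int64(143))]
side flange [ 376  176   50   44 1580] (array([0.59337692, 0.24204372]), np.float64(0.04615142483631654)) ((400.5804138183594, 196.86322021484375), (42.5146369934082, 50.07644271850586), 109.60926055908203)
  hsv [(np.int64(8), np.int64(17), np.int64(60)), (np.int64(30), np.int64(10), np.int64(73)), (np.int64(13), np.int64(36), np.int64(50)), (np.int64(24), np.int64(19), np.int64(67)), (np.int64(30), np.int64(9), np.int64(118)), (np.int64(120), np.int64(4), np.int64(71)), (np.int64(100), np.int64(11), np.int64(68))]
```

View pics/c.png

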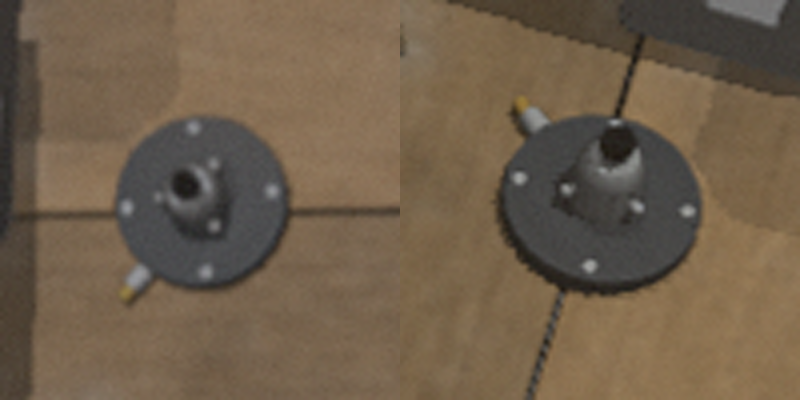

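The crops show the spigot with its dark plunger and three pins. Next I'll check clearances and work out the move to a viewing pose above the collar.

Add to h.py:
```python
from scipy.spatial.transform import Rotation as Ro
def step(goal):
    o=bot.get_obs();d=Ro.from_quat(o['tool_rot']).inv().apply(np.array(goal)-o['eef_pos']);return np.round(d,4)
```

Run:
```python
from h import *
c=imaging.calibration('side')
for p in((415,165),(510,180),(480,215),(440,330),(385,178)):print(p,onz(c,p,0))
t=imaging.calibration('top')
for p in((203,120),(203,205),(303,145)):print(p,onz(t,p,0),onz(t,p,.15))
w=imaging.calibration('wrist');print('wrist cam pos',-w['R'].T@w['t'],w['R'][2])
print(step((.583,.043,.20)))
```

```text
(415, 165) [0.60220307 0.32666429 0.        ]
(510, 180) [0.77729404 0.35115976 0.        ]
(480, 215) [ 7.37955621e-01  2.58189637e-01 -1.11022302e-16]
(440, 330) [0.71593309 0.02602982 0.        ]
(385, 178) [0.55647771 0.27982698 0.        ]
(203, 120) [0.77879813 0.3460768  0.        ] [0.72172496 0.30342672 0.15      ]
(203, 205) [0.59266731 0.34091205 0.        ] [0.56601447 0.29910607 0.15      ]
(303, 145) [0.71888334 0.13017739 0.        ] [0.67160235 0.12281288 0.15      ]
wrist cam pos [0.13642464 0.48656306 0.37306306] [ 0.26998824 -0.12325255 -0.95494249]
[-0.5135 -0.2199  0.0309]
```

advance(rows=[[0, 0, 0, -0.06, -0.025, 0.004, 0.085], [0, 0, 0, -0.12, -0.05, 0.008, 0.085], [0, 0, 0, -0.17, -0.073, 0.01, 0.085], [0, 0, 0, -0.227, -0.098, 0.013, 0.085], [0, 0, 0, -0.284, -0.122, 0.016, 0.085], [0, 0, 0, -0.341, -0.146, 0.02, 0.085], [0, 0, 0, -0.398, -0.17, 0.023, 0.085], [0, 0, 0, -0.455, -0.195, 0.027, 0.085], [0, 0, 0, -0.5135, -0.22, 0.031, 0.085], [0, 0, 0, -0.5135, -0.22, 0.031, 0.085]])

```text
refused: rows[0]: [0, 0, 0, -0.06, -0.025, 0.004, 0.085] is too long (schema: maxItems 3). Nothing was moved.
```

Nothing moved. I misread the format; it is rows with the three-number parts in brackets of their own. Resending.

advance(rows=[[[0, 0, 0], [-0.06, -0.025, 0.004], 0.085], [[0, 0, 0], [-0.12, -0.05, 0.008], 0.085], [[0, 0, 0], [-0.17, -0.073, 0.01], 0.085], [[0, 0, 0], [-0.227, -0.098, 0.013], 0.085], [[0, 0, 0], [-0.284, -0.122, 0.016], 0.085], [[0, 0, 0], [-0.341, -0.146, 0.02], 0.085], [[0, 0, 0], [-0.398, -0.17, 0.023], 0.085], [[0, 0, 0], [-0.455, -0.195, 0.027], 0.085], [[0, 0, 0], [-0.5135, -0.22, 0.031], 0.085], [[0, 0, 0], [-0.5135, -0.22, 0.031], 0.085]])

```text
clock: 1.35
eef_pos: [0.5849, 0.0398, 0.1983]
tool_rot: [0.214, 0.977, -0.001, -0.001]
ft_force: [-0.9, 0.1, -0.1]
grip_width: 0.0852
grasp_force: 0.0
```

Run:
```python
from h import *
c=imaging.calibration('wrist');im=imaging.camera('wrist');cv2.imwrite('pics/w1.png',im[...,::-1])
o=bot.get_obs();print(o['eef_pos'],o['tool_rot'],o['joint_pos'],o['joint_vel'].max() if hasattr(o['joint_vel'],'max') else 0)
K=c['mtx'];p=c['R']@np.array([.583,.043,.039])+c['t'];print(K@p/p[2])
```

```text
[0.5836126  0.04144741 0.19864971] [ 2.12690627e-01  9.77118731e-01 -3.12886581e-04 -1.25923506e-03] [7.08436437e-02 4.26906033e-01 1.84517285e-01 1.33100038e+00
 1.08000957e-04 4.99499409e-01] 0.05099228374942185
[317.64839007 209.29705173   1.        ]
```

View pics/w1.png

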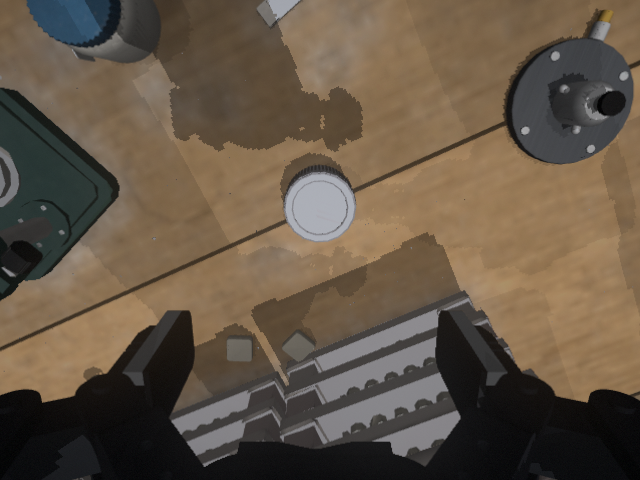

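Wrist view: the collar top is centred near (320,207), in line with the fingers. The port flange is at (571,100), with the plunger at (695→611,102).

Run:
```python
from h import *
c=imaging.calibration('wrist');im=cv2.imread('pics/w1.png')
hsv=cv2.cvtColor(im,cv2.COLOR_BGR2HSV).astype(int);S,V=hsv[...,1],hsv[...,2]
cn,s=blob((S<50)&(V>120),(320,205));print('collar',s,circ(c,cn,.039))
cn,s=blob((S<60)&(V<125),(571,100));print('flange',s,circ(c,cn,.012))
cn,s=blob((S<60)&(V<35),(611,102));print('plunger',s,circ(c,cn,.055),V[100:104,585:620:5])
```

```text
collar [ 284  172   72   70 3915] (array([0.58118457, 0.04651926]), np.float64(0.0265349914014646))
flange [  506    21   127   143 12059] (array([0.5894478 , 0.24839704]), np.float64(0.04716697876343587))
plunger [597  91  29  25 515] (array([0.59283739, 0.24839176]), np.float64(0.008411786918516219)) [[ 74  73  43   5  24  23  21]
 [ 96  74  42   7  22  21  22]
 [103  74  40   4  22  23  21]
 [125  73  39   5  22  20  22]]
```

Run:
```python
from h import *
print(step((.582,.0452,.010)))
```

```text
[0.0026 0.003  0.1887]
```

advance(rows=[[[0, 0, 0], [0.0025, 0.003, 0.05], 0.085], [[0, 0, 0], [0.0025, 0.003, 0.1], 0.085], [[0, 0, 0], [0.0025, 0.003, 0.145], 0.085], [[0, 0, 0], [0.0025, 0.003, 0.17], 0.085], [[0, 0, 0], [0.0025, 0.003, 0.188], 0.085], [[0, 0, 0], [0.0025, 0.003, 0.188], 0.085], [[0, 0, 0], [0.0025, 0.003, 0.188], 0.04], [[0, 0, 0], [0.0025, 0.003, 0.188], 0.04], [[0, 0, 0], [0.0025, 0.003, 0.188], 0.04], [[0, 0, 0], [0.0025, 0.003, 0.188], 0.04]])

```text
clock: 2.65
eef_pos: [0.5832, 0.0475, 0.0144]
tool_rot: [0.211, 0.978, 0.001, 0.001]
ft_force: [-1.8, 0.7, 5.6]
grip_width: 0.0526
grasp_force: 62.6
```

advance(rows=[[[0, 0, 0], [0, 0, 0], 0.04], [[0, 0, 0], [0, 0, 0], 0.04]])

```text
clock: 2.9
eef_pos: [0.5833, 0.0475, 0.0144]
tool_rot: [0.211, 0.978, 0.001, 0.001]
ft_force: [-2.0, 0.4, 5.9]
grip_width: 0.0525
grasp_force: 62.6
```

advance(rows=[[[0, 0, 0], [0, 0, -0.03], 0.04], [[0, 0, 0], [0, 0, -0.08], 0.04], [[0, 0, 0], [0, 0, -0.115], 0.04], [[0, 0, 0], [0.017, 0.047, -0.115], 0.04], [[0, 0, 0], [0.034, 0.094, -0.115], 0.04], [[0, 0, 0], [0.034, 0.094, -0.115], 0.04], [[0, 0, 0], [0.034, 0.094, -0.115], 0.04], [[0, 0, 0], [0.034, 0.094, -0.115], 0.04]])

```text
clock: 3.9
eef_pos: [0.5898, 0.1458, 0.1273]
tool_rot: [0.211, 0.977, -0.0, -0.0]
ft_force: [-0.8, -0.1, -2.6]
grip_width: 0.0521
grasp_force: 63.8
```

Run:
```python
from h import *
print(bot.get_obs()['eef_pos'],bot.get_obs()['tool_rot'])
c=imaging.calibration('wrist');np.save('w2.npy',c,allow_pickle=True);im=imaging.camera('wrist');cv2.imwrite('pics/w2.png',im[...,::-1])
for n in('top','side'): cv2.imwrite(f'pics/{n}2.png',imaging.camera(n)[...,::-1])
```

```text
[0.58979505 0.14581389 0.1272503 ] [ 2.11475077e-01  9.77383351e-01 -2.19806100e-04 -1.71242462e-04]
```

View pics/w2.png

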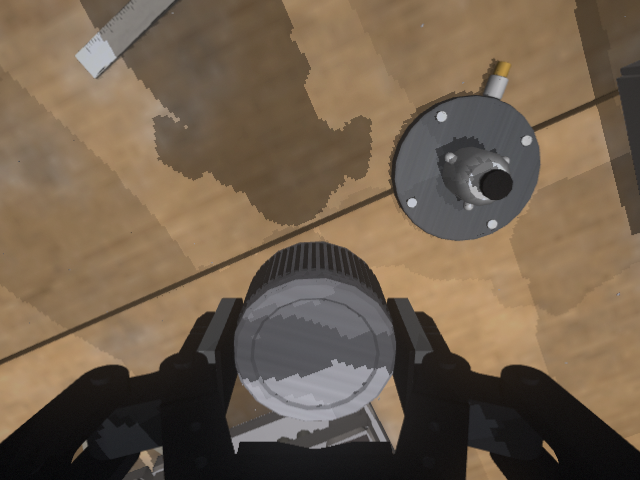

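The collar is held with its top disc centred at about (315,349). The plunger face is at (496,184), and the flange bolts are at (442,116), (527,141), (493,224) and (412,202).

Run:
```python
from h import *
c=np.load('w2.npy',allow_pickle=True).item();im=cv2.imread('pics/w2.png')
hsv=cv2.cvtColor(im,cv2.COLOR_BGR2HSV).astype(int);S,V=hsv[...,1],hsv[...,2]
e=np.array([0.58980,0.14581,0.12725])
b=[onz(c,p,.012) for p in((442,116),(527,141),(493,224),(412,202))];print('bolts',np.mean(b,0))
cn,s=blob((S<60)&(V<40),(496,184));print('plunger',s,circ(c,cn,.057))
m=((S<75)&(V<130)).astype(np.uint8)*255;m[:,:385]=0;m[:,545:]=0;m[:90]=0;m[250:]=0
m=cv2.morphologyEx(m,cv2.MORPH_OPEN,np.ones((25,25),np.uint8));cn,s=blob(m>0,(468,168));print('flange',s,circ(c,cn,.012))
h=e[2]-.0144+.039
ce=[onz(c,p,h) for p in((315,349),(234,345),(396,345),(315,421))];print('collar',np.round(ce,4),'tool',Ro.from_quat([.2115,.9774,0,0]).inv().apply(ce[0]-e))
im=cv2.imread('pics/top2.png');c=imaging.calibration('top');hsv=cv2.cvtColor(im,cv2.COLOR_BGR2HSV).astype(int)
```

```text
bolts [0.59515327 0.24708051 0.012     ]
plunger [480 170  32  30 760] (array([0.59374145, 0.24562729]), np.float64(0.00801057497733944))
flange [  393    96   146   144 14675] (array([0.59349005, 0.24561862]), np.float64(0.0448865890476316))
collar [[0.5885 0.1465 0.1519]
 [0.5765 0.1235 0.1519]
 [0.5979 0.1707 0.1519]
 [0.614  0.1349 0.1519]] tool [ 1.45641161e-03  9.64027534e-05 -2.46000000e-02]
```

advance(rows=[[[0, 0, 0], [0.0177, 0.0462, 0], 0.04], [[0, 0, 0], [0.0354, 0.0924, 0], 0.04], [[0, 0, 0], [0.0354, 0.0924, 0], 0.04], [[0, 0, 0], [0.0354, 0.0924, 0.03], 0.04], [[0, 0, 0], [0.0354, 0.0924, 0.05], 0.04], [[0, 0, 0], [0.0354, 0.0924, 0.058], 0.04], [[0, 0, 0], [0.0354, 0.0924, 0.058], 0.04], [[0, 0, 0], [0.0354, 0.0924, 0.058], 0.04]])

```text
clock: 5.05
eef_pos: [0.5967, 0.2456, 0.0705]
tool_rot: [0.211, 0.977, 0.001, 0.001]
ft_force: [-0.1, -0.2, -0.9]
grip_width: 0.0521
grasp_force: 64.0
```

Run:
```python
from h import *
cr=[cv2.resize(cv2.imread if 0 else imaging.camera(n)[y-50:y+50,x-50:x+50,::-1],None,fx=4,fy=4,interpolation=cv2.INTER_CUBIC) for n,x,y in(('top',247,203),('side',401,197))]
cv2.imwrite('pics/c3.png',np.hstack(cr))
```

```text
(no output)
```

View pics/c3.png

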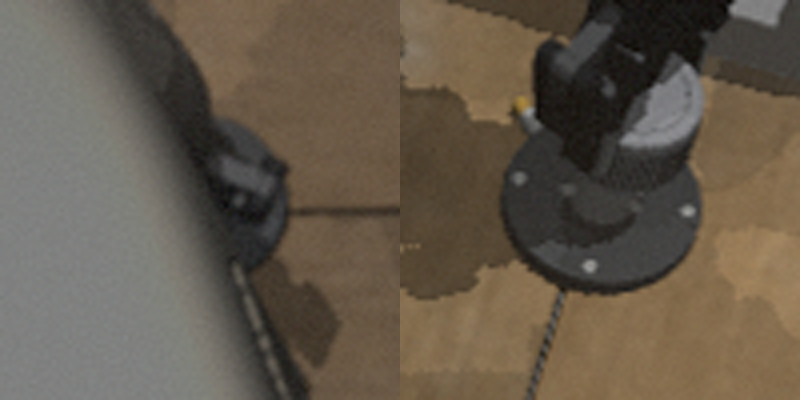

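In the side crop the collar sits over the spigot with its right edge at crop x≈702. I'll check that against the projected position.

Add to h.py:
```python
def proj(c,P):
    p=(c['R']@np.atleast_2d(P).T).T+c['t'];s=p[:,:2]/p[:,2:];s=s*(1+c['k1']*(s**2).sum(1,keepdims=True))
    return s@np.diag([c['mtx'][0,0],c['mtx'][1,1]])+c['mtx'][:2,2]
```

Run:
```python
from h import *
c=imaging.calibration('side');a=np.linspace(0,6.28,73);C=np.c_[np.cos(a),np.sin(a),0*a]
f=lambda x,y,z,r:proj(c,C*r+[x,y,z])
o=bot.get_obs();zt=o['eef_pos'][2]-.0144+.039
q=f(.5936,.2456,.012,.045);print('flange',(q.min(0)-[351,147])*4,(q.max(0)-[351,147])*4)
q=f(.5936,.2456,zt,.027);print('collar top',(q.min(0)-[351,147])*4,(q.max(0)-[351,147])*4)
q=f(.5936,.2456,zt-.039,.027);print('collar bottom',(q.min(0)-[351,147])*4,(q.max(0)-[351,147])*4)
print(o['eef_pos'],o['ft_force'])
print('pixels/mm x,y',(proj(c,[[.6036,.2456,zt],[.5936,.2556,zt]])-proj(c,[.5936,.2456,zt]))*.4)
```

```text
flange [ 99.01206424 108.11534213] [300.07262713 277.98422325]
collar top [164.48237714  29.58667727] [295.31327957 136.88556778]
collar bottom [152.10959704  83.96938538] [277.95897202 188.68872964]
[0.59665036 0.24581434 0.07060126] [-0.0314044   0.12744749 -1.97478922]
pixels/mm x,y [[ 2.35607437  0.64811557]
 [ 0.57886589 -1.86889274]]
```

advance(rows=[[[0, 0, 0], [0.001, -0.0014, 0], 0.04], [[0, 0, 0], [0.001, -0.0014, 0.008], 0.04], [[0, 0, 0], [0.001, -0.0014, 0.016], 0.04], [[0, 0, 0], [0.001, -0.0014, 0.022], 0.04], [[0, 0, 0], [0.001, -0.0014, 0.026], 0.04], [[0, 0, 0], [0.001, -0.0014, 0.026], 0.04], [[0, 0, 0], [0.001, -0.0014, 0.026], 0.04]])

```text
clock: 6.02
eef_pos: [0.5941, 0.245, 0.0432]
tool_rot: [0.211, 0.978, 0.0, -0.0]
ft_force: [-1.0, 1.1, -3.6]
grip_width: 0.0522
grasp_force: 63.9
```

advance(rows=[[[0, 0, 0], [0, 0, 0.002], 0.04], [[0, 0, 0], [0, 0, 0.003], 0.04], [[0, 0, 0], [0, 0, 0.004], 0.04], [[0, 0, 0], [0, 0, 0.004], 0.04], [[0, 0, 0], [0, 0, 0.004], 0.04]])

```text
clock: 6.65
eef_pos: [0.5945, 0.245, 0.0401]
tool_rot: [0.211, 0.978, 0.0, 0.0]
ft_force: [-2.7, 1.6, 4.7]
grip_width: 0.0526
grasp_force: 64.5
```

Contact is made on the pins. I'll turn with a light press, keeping the collar axis fixed.

advance(rows=[[[0, 0, -0.05], [0, 0.0001, 0.001], 0.04], [[0, 0, -0.1], [0, 0.0001, 0.001], 0.04], [[0, 0, -0.15], [0, 0.0002, 0.001], 0.04], [[0, 0, -0.2], [0, 0.0003, 0.001], 0.04], [[0, 0, -0.25], [0, 0.0004, 0.001], 0.04], [[0, 0, -0.3], [0, 0.0004, 0.001], 0.04], [[0, 0, -0.35], [0.0001, 0.0005, 0.001], 0.04], [[0, 0, -0.4], [0.0001, 0.0006, 0.001], 0.04], [[0, 0, -0.45], [0.0001, 0.0007, 0.001], 0.04], [[0, 0, -0.5], [0.0002, 0.0007, 0.001], 0.04]])

```text
clock: 7.9
eef_pos: [0.5958, 0.2467, 0.0396]
tool_rot: [-0.038, 0.999, 0.001, 0.002]
ft_force: [-1.0, 2.8, 3.7]
grip_width: 0.0522
grasp_force: 64.6
```

advance(rows=[[[0, 0, -0.05], [0, 0.0001, 0.001], 0.04], [[0, 0, -0.1], [0, 0.0001, 0.001], 0.04], [[0, 0, -0.15], [0, 0.0002, 0.001], 0.04], [[0, 0, -0.2], [0, 0.0003, 0.001], 0.04], [[0, 0, -0.25], [0, 0.0004, 0.001], 0.04], [[0, 0, -0.3], [0, 0.0004, 0.001], 0.04], [[0, 0, -0.35], [0.0001, 0.0005, 0.001], 0.04], [[0, 0, -0.4], [0.0001, 0.0006, 0.001], 0.04], [[0, 0, -0.45], [0.0001, 0.0007, 0.001], 0.04], [[0, 0, -0.5], [0.0002, 0.0007, 0.001], 0.04]])

```text
clock: 9.15
eef_pos: [0.5948, 0.2456, 0.0379]
tool_rot: [-0.283, 0.959, -0.0, 0.0]
ft_force: [-0.4, 1.3, 6.0]
grip_width: 0.0525
grasp_force: 64.6
```

```bash
python3 -c "
from h import *
o=bot.get_obs();print(o['ft_torque'],o['joint_pos'])"
```

```text
[ 0.36435616  0.25786053 -0.08912556] [ 3.92143663e-01  6.54820198e-01  1.29949467e-01  1.04503230e+00
 -1.01388921e-03 -1.82148359e-01]
```

advance(rows=[[[0, 0, 0], [0, 0, 0.0015], 0.04], [[0, 0, 0], [0, 0, 0.003], 0.04], [[0, 0, 0], [0, 0, 0.003], 0.04]])

```text
clock: 9.52
eef_pos: [0.5962, 0.2466, 0.0382]
tool_rot: [-0.283, 0.959, -0.0, 0.003]
ft_force: [-3.5, -0.7, 15.3]
grip_width: 0.0522
grasp_force: 65.7
```

```bash
python3 -c "
from h import *
o=bot.get_obs();print(o['eef_pos'],o['ft_force'],o['ft_torque'])"
```

```text
[0.59615309 0.24657422 0.03815074] [-3.46566086 -0.67517736 15.34899962] [-0.23631303  0.9991425  -0.07283311]
```

advance(rows=[[[0, 0, -0.03], [0, 0.0001, -0.002], 0.04], [[0, 0, -0.08], [0, 0.0001, -0.002], 0.04], [[0, 0, -0.13], [0, 0.0002, -0.002], 0.04], [[0, 0, -0.18], [0, 0.0003, -0.002], 0.04], [[0, 0, -0.23], [0, 0.0004, -0.002], 0.04], [[0, 0, -0.28], [0, 0.0004, -0.002], 0.04], [[0, 0, -0.33], [0.0001, 0.0005, -0.002], 0.04], [[0, 0, -0.38], [0.0001, 0.0006, -0.002], 0.04], [[0, 0, -0.43], [0.0001, 0.0007, -0.002], 0.04], [[0, 0, -0.48], [0.0002, 0.0007, -0.002], 0.04]])

```text
clock: 10.78
eef_pos: [0.5951, 0.2472, 0.0396]
tool_rot: [-0.504, 0.864, -0.0, 0.002]
ft_force: [-3.7, 0.9, 14.3]
grip_width: 0.052
grasp_force: 65.5
```

```bash
python3 -c "
from h import *
o=bot.get_obs();print(o['ft_torque'],o['joint_pos'])"
```

```text
[ 0.06425297  0.92456598 -0.16497457] [ 3.93723413e-01  6.52068279e-01  1.29851241e-01  1.04404281e+00
 -1.74236078e-04 -6.62424103e-01]
```

advance(rows=[[[0, 0, -0.04], [0, 0.0001, -0.001], 0.04], [[0, 0, -0.08], [0, 0.0001, -0.001], 0.04], [[0, 0, -0.12], [0, 0.0002, -0.001], 0.04], [[0, 0, -0.16], [0, 0.0002, -0.001], 0.04], [[0, 0, -0.2], [0, 0.0003, -0.001], 0.04], [[0, 0, -0.24], [0, 0.0003, -0.001], 0.04], [[0, 0, -0.28], [0.0001, 0.0004, -0.001], 0.04], [[0, 0, -0.32], [0.0001, 0.0005, -0.001], 0.04]])

```text
clock: 11.78
eef_pos: [0.5945, 0.2468, 0.0395]
tool_rot: [-0.635, 0.773, -0.001, 0.001]
ft_force: [-2.4, -0.2, 10.5]
grip_width: 0.0524
grasp_force: 65.1
```

```bash
python3 -c "
from h import *
o=bot.get_obs();print(o['ft_torque'],o['joint_pos'])"
```

```text
[-0.20837807  0.55302517 -0.09932782] [ 0.39406726  0.65169931  0.12887636  1.04465924 -0.00119492 -0.98175252]
```

advance(rows=[[[0, 0, -0.04], [0, 0.0001, 0], 0.04], [[0, 0, -0.08], [0, 0.0001, 0], 0.04], [[0, 0, -0.12], [0, 0.0002, 0], 0.04], [[0, 0, -0.16], [0, 0.0002, 0], 0.04], [[0, 0, -0.2], [0, 0.0003, 0], 0.04], [[0, 0, -0.24], [0, 0.0003, 0], 0.04], [[0, 0, -0.28], [0.0001, 0.0004, 0], 0.04], [[0, 0, -0.32], [0.0001, 0.0005, 0], 0.04]])

```text
clock: 12.78
eef_pos: [0.5945, 0.247, 0.0398]
tool_rot: [0.75, -0.662, 0.001, -0.002]
ft_force: [-1.7, -0.1, 10.4]
grip_width: 0.0522
grasp_force: 65.1
```

```bash
python3 -c "
from h import *
o=bot.get_obs();print(o['ft_torque'],o['joint_pos'])
c=imaging.camera('side')[147:247,351:451,::-1];w=imaging.camera('wrist')[...,::-1]
cv2.imwrite('pics/c4.png',np.hstack([cv2.resize(c,(400,400),interpolation=2),cv2.resize(w,(400,300))[0:300].repeat(1,0) if 0 else cv2.copyMakeBorder(cv2.resize(w,(400,300)),0,100,0,0,0)]))"
```

```text
[-0.03726184  0.40346148 -0.13283099] [ 3.94279768e-01  6.50749094e-01  1.27852304e-01  1.04328118e+00
 -1.03376585e-03 -1.30146668e+00]
```

View pics/c4.png

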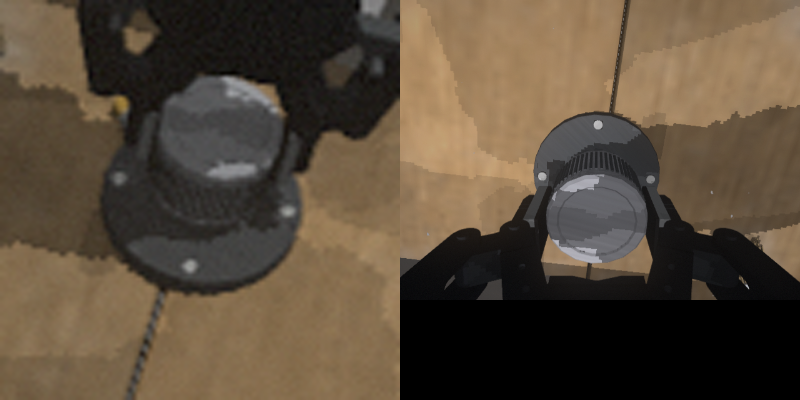

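z read about 1.6 mm lower near q6≈-0.18, and the tool is being pushed towards −x. The keyways probably started to drop there and jammed on a small lateral offset. I'll go back towards that angle with less force and a 1 mm shift in −x.

advance(rows=[[[0, 0, 0.1], [0, 0.001, -0.0015], 0.04], [[0, 0, 0.25], [0, 0.0007, -0.0015], 0.04], [[0, 0, 0.4], [0.0001, 0.0005, -0.0015], 0.04], [[0, 0, 0.55], [0.0002, 0.0003, -0.0015], 0.04], [[0, 0, 0.7], [0.0003, 0.0001, -0.0015], 0.04], [[0, 0, 0.75], [0.0004, 0, -0.0015], 0.04], [[0, 0, 0.75], [0.0004, 0, -0.0015], 0.04]])

```text
clock: 13.75
eef_pos: [0.5944, 0.2462, 0.04]
tool_rot: [-0.455, 0.89, -0.001, 0.002]
ft_force: [1.1, 0.3, 5.2]
grip_width: 0.0524
grasp_force: 64.7
```

```bash
python3 -c "
from h import *
o=bot.get_obs();print(o['ft_torque'],o['joint_pos'][5])"
```

```text
[-0.12407744 -0.15672478 -0.04090944] -0.551558449348709
```

advance(rows=[[[0, 0, 0.05], [0, 0, 0], 0.04], [[0, 0, 0.1], [0, -0.0001, 0], 0.04], [[0, 0, 0.15], [0, -0.0002, 0], 0.04], [[0, 0, 0.2], [0, -0.0003, 0], 0.04]])

```text
clock: 14.25
eef_pos: [0.5945, 0.2462, 0.04]
tool_rot: [-0.364, 0.932, -0.001, 0.002]
ft_force: [0.5, -0.2, 5.3]
grip_width: 0.0525
grasp_force: 64.6
```

```bash
python3 -c "
from h import *
o=bot.get_obs();print(o['ft_torque'],o['joint_pos'][5])"
```

```text
[-0.00505191 -0.14101939  0.05102584] -0.35103720119978826
```

advance(rows=[[[0, 0, 0.04], [0, 0, 0], 0.04], [[0, 0, 0.08], [0, -0.0001, 0], 0.04]])

```text
clock: 14.5
eef_pos: [0.5947, 0.2461, 0.0399]
tool_rot: [-0.326, 0.945, -0.001, 0.002]
ft_force: [1.4, -0.2, 4.5]
grip_width: 0.052
grasp_force: 64.6
```

advance(rows=[[[0, 0, 0.04], [0, 0, 0], 0.04], [[0, 0, 0.08], [0, -0.0001, 0], 0.04]])

```text
clock: 14.75
eef_pos: [0.5946, 0.246, 0.0397]
tool_rot: [-0.288, 0.958, -0.0, 0.002]
ft_force: [0.4, 0.7, 3.5]
grip_width: 0.0524
grasp_force: 64.5
```

advance(rows=[[[0, 0, 0.02], [0, 0, 0.001], 0.04], [[0, 0, 0.04], [0, 0, 0.002], 0.04], [[0, 0, 0.04], [0, 0, 0.002], 0.04]])

```text
clock: 15.12
eef_pos: [0.5948, 0.2465, 0.0389]
tool_rot: [-0.269, 0.963, -0.0, 0.002]
ft_force: [-0.8, -0.3, 8.9]
grip_width: 0.0525
grasp_force: 65.0
```

advance(rows=[[[0, 0, 0.03], [0, 0, 0], 0.04], [[0, 0, 0.06], [0, -0.0001, 0], 0.04]])

```text
clock: 15.38
eef_pos: [0.5938, 0.2461, 0.0374]
tool_rot: [-0.24, 0.971, -0.0, 0.001]
ft_force: [1.4, 0.6, 2.1]
grip_width: 0.0525
grasp_force: 64.4
```

advance(rows=[[[0, 0, 0.03], [0, 0, 0], 0.04], [[0, 0, 0.06], [0, -0.0001, 0], 0.04]])

```text
clock: 15.62
eef_pos: [0.5932, 0.2458, 0.0363]
tool_rot: [-0.21, 0.978, -0.0, -0.0]
ft_force: [0.4, 0.8, 1.5]
grip_width: 0.0525
grasp_force: 64.3
```

advance(rows=[[[0, 0, 0.03], [0, 0, 0], 0.04], [[0, 0, 0.06], [0, -0.0001, 0], 0.04]])

```text
clock: 15.88
eef_pos: [0.5928, 0.2458, 0.0364]
tool_rot: [-0.181, 0.984, -0.0, -0.0]
ft_force: [0.5, 1.3, -0.4]
grip_width: 0.0524
grasp_force: 64.3
```

It's dropping in. Now I'll push down.

advance(rows=[[[0, 0, 0], [0, 0, 0.0015], 0.04], [[0, 0, 0], [0, 0, 0.003], 0.04], [[0, 0, 0], [0, 0, 0.004], 0.04], [[0, 0, 0], [0, 0, 0.004], 0.04]])

```text
clock: 16.38
eef_pos: [0.593, 0.2458, 0.0329]
tool_rot: [-0.182, 0.983, -0.0, -0.0]
ft_force: [-1.4, 0.1, 4.2]
grip_width: 0.0527
grasp_force: 64.5
```

```bash
python3 -c "
from h import *
o=bot.get_obs();print(o['ft_torque'],o['joint_pos'][5])"
```

```text
[-0.06294108  0.18424087 -0.04695847] 0.027707365629074436
```

advance(rows=[[[0, 0, 0], [0, 0, 0.002], 0.04], [[0, 0, 0], [0, 0, 0.004], 0.04], [[0, 0, 0], [0, 0, 0.006], 0.04], [[0, 0, 0], [0, 0, 0.0075], 0.04], [[0, 0, 0], [0, 0, 0.0075], 0.04]])

```text
clock: 17.0
eef_pos: [0.5931, 0.2458, 0.0264]
tool_rot: [-0.182, 0.983, 0.0, 0.0]
ft_force: [-4.2, -0.4, 9.3]
grip_width: 0.0522
grasp_force: 65.1
```

advance(rows=[[[0, 0, 0], [0, 0, 0.0015], 0.04], [[0, 0, 0], [0, 0, 0.003], 0.04], [[0, 0, 0], [0, 0, 0.003], 0.04]])

```text
clock: 17.38
eef_pos: [0.5931, 0.2459, 0.0263]
tool_rot: [-0.182, 0.983, 0.0, 0.001]
ft_force: [-9.5, -3.4, 22.4]
grip_width: 0.0527
grasp_force: 66.4
```

z stays at 0.0263 while the force rises to 22 N, against a spring force of about 9 N net. That means hard contact on the flange. A picture will confirm it.

advance(rows=[[[0, 0, 0], [0, 0, 0], 0.04], [[0, 0, 0], [0, 0, 0], 0.04], [[0, 0, 0], [0, 0, 0], 0.04], [[0, 0, 0], [0, 0, 0], 0.04]])

```text
clock: 17.88
eef_pos: [0.5931, 0.2459, 0.0263]
tool_rot: [-0.182, 0.983, 0.0, 0.001]
ft_force: [-8.5, -3.8, 23.6]
grip_width: 0.0524
grasp_force: 66.4
```

Run:
```python
from h import *
c=cv2.resize(imaging.camera('side')[147:247,351:451,::-1],(400,400),interpolation=2)
w=cv2.copyMakeBorder(cv2.resize(imaging.camera('wrist')[...,::-1],(400,300)),0,100,0,0,0)
cv2.imwrite('pics/c5.png',np.hstack([c,w]))
t=imaging.calibration('top');a=np.linspace(0,6.28,73);s=imaging.calibration('side')
for b in(.012,.018,.026):
    q=proj(s,np.c_[.027*np.cos(a)+.5936,.027*np.sin(a)+.2456,0*a+b+.039]);print(b,(q.min(0)-[351,147])*4,(q.max(0)-[351,147])*4)
```

```text
0.012 [150.529657    90.91647512] [275.74297013 195.29760029]
0.018 [152.35363108  82.89640771] [278.30125187 187.66781459]
0.026 [154.8188042   72.05826286] [281.75889692 177.35292245]
```

View pics/c5.png

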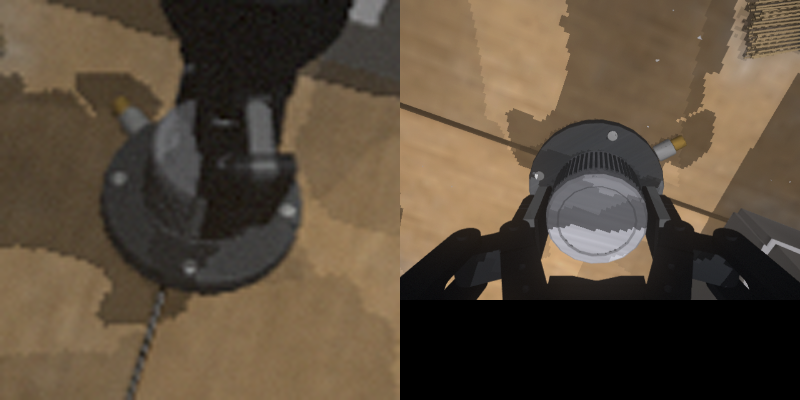

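The collar sits down on the flange in the side view: its lower rim is at crop y≈240, against ≈222 when it was on the pins. It is still held and pressed with about 23 N.

```bash
python3 -c "
from workcell import bot, imaging
print(bot.job_done())"
```

```text
the job is handed in; nothing more can be done
None
```

The collar is keyed over the pins and pushed fully home on the flange; I handed the job in at about 18 s with the gripper still holding it down at about 23 N, and the arm stayed clear of the jar throughout.

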